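# Collect the dropper bottles into the reagent caddy

## Task

Gather the four dropper bottles (the ones with a rubber bulb on top) from the fume-cupboard bench into the caddy, standing each one upright on the floor of its own nest: the square bottle in the square hole and the small, medium and large round bottles in the small, medium and large round holes. Leave the two flat-capped screw-cap bottles where they stand, and knock no bottle over.

Things in the scene. Friction and masses are not known exactly. Their poses are not given: they have to be found in the camera images.
- drop_small_mid (a point): Small dropper bottle: round amber glass, 24 mm in diameter, 80 mm tall over all; straight-sided up to 44 mm above its base, then a shoulder, a black collar and a slender orange rubber bulb (15 mm wide). Loose, standing upright. The point is on its axis, half-way up, 40 mm above its base; z points up.
- drop_medium_mid (a point): Medium dropper bottle: round amber glass, 40 mm in diameter, 86 mm tall over all; straight-sided up to 50 mm above its base, then shoulder, black collar and slender orange bulb. Loose, upright. The point is on its axis, half-way up, 43 mm above its base; z points up.
- drop_large_mid (a point): Large dropper bottle: round amber glass, 56 mm in diameter, 88 mm tall over all; straight-sided up to 52 mm above its base, then shoulder, black collar and slender orange bulb. Loose, upright. The point is on its axis, half-way up, 44 mm above its base; z points up.
- drop_square_mid (a point): Square dropper bottle: amber glass, 44 x 44 mm in plan, 86 mm tall over all; straight-sided up to 52 mm above its base, then a round shoulder, black collar and slender orange bulb. Loose, upright. The point is on its axis, half-way up, 43 mm above its base; its x and y axes are square to its flat sides, z points up.
- cap_round_mid (a point): Look-alike to be left: round amber bottle, 40 mm in diameter, 75 mm tall, with a broad flat orange screw cap (30 mm wide) and no bulb. Loose, upright. The point is on its axis, half-way up, 37.5 mm above its base.
- cap_square_mid (a point): Look-alike to be left: square amber bottle, 44 x 44 mm, 75 mm tall, with a broad flat orange screw cap (30 mm wide) and no bulb. Loose, upright. The point is on its axis, half-way up, 37.5 mm above its base.
- nest_small_floor (a point): Nest with a small round hole, 39 mm across, for the small dropper bottle. Four nests, white plastic blocks 92 x 92 mm, sit two by two (centres 96 mm apart, in any order) in a low grey caddy, a tray 204 x 204 mm with walls 22 mm high, fixed to the bench. Block tops are 29 mm above the bench, each hole is 16 mm deep and its floor 13 mm above the bench. The point is at the centre of the hole's floor; x and y are square to the block, z points up.
- nest_medium_floor (a point): Nest with a medium round hole, 55 mm across, for the medium dropper bottle. Four nests, white plastic blocks 92 x 92 mm, sit two by two (centres 96 mm apart, in any order) in a low grey caddy, a tray 204 x 204 mm with walls 22 mm high, fixed to the bench. Block tops are 29 mm above the bench, each hole is 16 mm deep and its floor 13 mm above the bench. The point is at the centre of the hole's floor; x and y are square to the block, z points up.
- nest_large_floor (a point): Nest with a large round hole, 71 mm across, for the large dropper bottle. Four nests, white plastic blocks 92 x 92 mm, sit two by two (centres 96 mm apart, in any order) in a low grey caddy, a tray 204 x 204 mm with walls 22 mm high, fixed to the bench. Block tops are 29 mm above the bench, each hole is 16 mm deep and its floor 13 mm above the bench. The point is at the centre of the hole's floor; x and y are square to the block, z points up.
- nest_square_floor (a point): Nest with a square hole, 59 x 59 mm, sides parallel to the block's, for the square dropper bottle. Four nests, white plastic blocks 92 x 92 mm, sit two by two (centres 96 mm apart, in any order) in a low grey caddy, a tray 204 x 204 mm with walls 22 mm high, fixed to the bench. Block tops are 29 mm above the bench, each hole is 16 mm deep and its floor 13 mm above the bench. The point is at the centre of the hole's floor; x and y are square to the block, z points up.
There are look-alikes about, which are no part of the job. Leave any yellow look-alike of the part that bears drop_small_mid alone.

How it is judged:
At the end, for the whole second after the job is handed in: Each dropper bottle stands in its own nest: its axis within 12 mm of the hole's centre, its base on the hole's floor (height within 6 mm), upright within 0.12 rad, released and at rest (under 0.02 m/s). Both screw-cap bottles stand upright within 30 mm of where they began (horizontal distance between drop_small_mid and nest_small_floor below 0.012 m and height (world z) of drop_small_mid between 0.047 and 0.059 m and angle between each of drop_small_mid, drop_medium_mid, drop_large_mid, drop_square_mid, cap_round_mid, cap_square_mid's own z axis and vertical below 0.12 rad and linear speed of each of drop_small, drop_medium, drop_large, drop_square, cap_round, cap_square below 0.02 m/s and horizontal distance between drop_medium_mid and nest_medium_floor below 0.012 m and height (world z) of drop_medium_mid between 0.05 and 0.062 m and horizontal distance between drop_large_mid and nest_large_floor below 0.012 m and height (world z) of drop_large_mid between 0.051 and 0.063 m and horizontal distance between drop_square_mid and nest_square_floor below 0.012 m and height (world z) of drop_square_mid between 0.05 and 0.062 m and distance of each of cap_round_mid, cap_square_mid from where it was at the start of the episode below 0.03 m); the robot touches nothing.
It fails at once if a dropper bottle is knocked over (angle between any of drop_small_mid, drop_medium_mid, drop_large_mid, drop_square_mid's own z axis and vertical above 0.95 rad).
It fails at once if a screw-cap bottle is moved from its place or knocked over (distance of any of cap_round_mid, cap_square_mid from where it was at the start of the episode above 0.03 m or angle between any of cap_round_mid, cap_square_mid's own z axis and vertical above 0.5 rad).
It also fails if it takes over 102 s, if anything falls off the work surface, if the arm or the gripper's body presses on something with over 40 N, if the wrist force passes 120 N, or if a joint passes its speed limit or range.

## Robot

A 7-joint arm with a two-finger parallel gripper is mounted at the origin on the work surface. World frame = base frame: x ahead of the robot, y to its left, z up, the work surface at z = 0. Lengths are in m, angles in rad, forces in N, time in s.
With the tool pointing down it reaches from about 0.375 to 0.925 m from the base axis. Payload 3.1 kg.
Tool frame: the origin (TCP) lies midway between the tips of the shut fingers; the grasp point (between the pads) lies 19 mm behind it (ctrl.pinch_z is the distance from the TCP to the grasp point, in m); z points along the fingers, y is the direction in which the jaws open and shut (so a half turn about z gives the same grasp; the last joint's range is limited). The gripper opens to 85 mm and grips with 20 to 120 N. Pads are 22 mm wide; open, the fingers measure 114 mm over their backs; the gripper's body (76 mm by 85 mm) begins 54 mm behind the grasp point. The pads swing forward as they close: fully open they stand 13 mm farther back than shut.
Start: joints at [-1.425, 0.383, 0.044, 1.598, -0.018, 1.161, -0.05], TCP at [0.157, 0.631, 0.231] pointing down, gripper open.
Joint ranges: [-2.61, 2.61], [-0.41, 2.15], [-1.48, 1.57], [0, 2.5], [-1.57, 4.71], [0.05, 1.97], [-2.85, 2.85]. Speed limits (rad/s): [2.79, 2.79, 3.14, 3.14, 3.14, 3.14, 3.14].

## Interface

Orientations are given as a 3x3 rotation matrix whose columns are the frame's x, y, z axes.
In Python, from rig import sensors, eyes, sign_off, ctrl gives the robot as it stands.
- The arm moves only by the tool send_rows, never from a script. Its arguments are lists of equal length, an entry for each row: "linear": the shift along the tool's x, y, z in m, a list of three; "rot": the turn, a rotation vector about the tool's x, y, z in degrees, a list of three; "gripper": the closure, from -1 (fully open) to 1 (shut). A call has 1 to 8 rows; each row is the pose to reach, as a shift and turn from the pose commanded when the call began, along the tool's axes at that moment; what a row does not reach only later rows make up. A row lasts 1/10 s, in which the tool goes at most 50 mm and 8.59 degrees, less where a joint would pass 70% of its speed; a pose out of reach is approached as far as the arm can. A call with a gripper value outside its range is refused whole. The fingers move at their own pace and stop on an object; "squeeze" is the grip in N (left out, the last holds). Time passes only in rows, so rows that repeat a pose let the fingers close. It gives the time, the measured TCP pose, the force and the opening at its end, in the units of the state.
- sensors.sense(): the state, without advancing time (a new reading comes with each control period).
- eyes.get_image(name): name is "scene" or "top"; returns a dict with "frame" (400x640x3 uint8, red, green, blue), "fx", "fy", "cx", "cy" (pixels), "rvec" (rotation vector, rad) and "tvec" (3), from world to camera coordinates, as OpenCV has them. Camera axes: x right, y down, z forward; pixel columns grow to the right and rows downward; lengths in m; the calibration is good to about 2 mm. A picture is of the moment at which its call begins. There is no depth.
- sign_off(): hands the job in, once; it reports no verdict.
The state is a dict: "time": time; "qpos": joint angles; "qvel": joint speeds; "joint_torque": joint torques, N m; "eef_pos": TCP position; "tool_rot": TCP orientation; "ft_force": force on the tool from outside, world axes, zero at the start; "moment": the same for the moment, N m; "finger_gap": finger opening in m.
Only numpy, scipy, OpenCV 4.12 (cv2) and the standard library are available. Lean on these libraries where they do the work, as an engineer would, in place of code of your own. Each camera call takes 0.05 s, during which the arm holds its last target. There are 200 camera calls.

## Working session

There is one attempt and no reset: what is moved stays moved. The work goes in short steps, Python scripts to look and compute and a tool call to move; the robot and the scene stay as the last step left them, time stands still between calls to the robot, and variables do not carry over. Pictures are saved under pics/ and viewed, about 12 in all and at most 16, crops included, and the job is handed in when it is done.

Besides the shell and the picture viewer there is one more tool, called in YAML: its name, and indented under it one key for each argument. send_rows: Moves the arm, as the interface text tells. Its arguments: {"type":"object","properties":{"linear":{"type":"array","items":{"type":"array","items":{"type":"number"}}},"rot":{"type":"array","items":{"type":"array","items":{"type":"number"}}},"gripper":{"type":"array","items":{"type":"number"}},"squeeze":{"type":"number"}},"required":["linear","rot","gripper"]}

```bash
mkdir -p pics; ls; python3 - <<'E'
from rig import sensors, eyes, ctrl
import cv2, numpy as np
s=sensors.sense(); print(s['time'],s['qpos'],s['eef_pos'],s['tool_rot'],s['finger_gap'])
for n in("scene","top"):
    d=eyes.get_image(n); cv2.imwrite(f"pics/{n}0.png",d["frame"][:,:,::-1])
    R=cv2.Rodrigues(np.array(d["rvec"]))[0]; print(n,d["fx"],d["cx"],d["cy"],-R.T@np.array(d["tvec"]).ravel(),R[2])
E
```

```text
pics
0.0 [-1.42477443  0.38384257  0.04383462  1.59964354 -0.01794349  1.1612218
 -0.04991631] [0.15667687 0.62981792 0.22985007] [[-9.70433135e-01  2.41369478e-01 -5.52793953e-04]
 [ 2.41370088e-01  9.70429478e-01 -2.66620567e-03]
 [-1.07093123e-04 -2.72080225e-03 -9.99996293e-01]] 0.08523008947640695
scene 418.4491450822173 320.6307948551395 199.90158506146338 [ 1.17824898 -0.06214596  0.71744823] [-0.70155251  0.05130125 -0.71076877]
top 395.52550349511586 323.14727580686747 192.7730095437028 [ 0.34933034 -0.01456869  0.99982734] [ 0.21462251 -0.01972803 -0.97649782]
```

View pics/scene0.png

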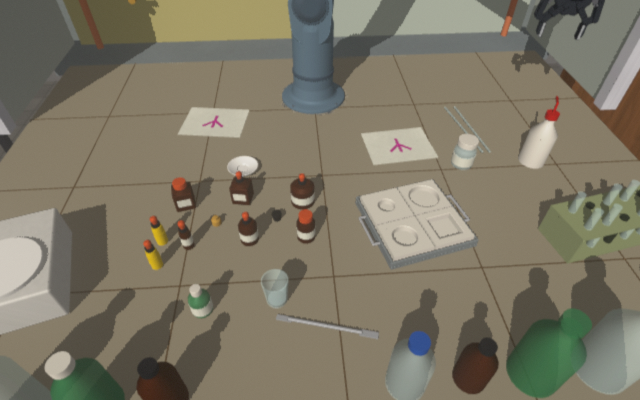

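View pics/top0.png

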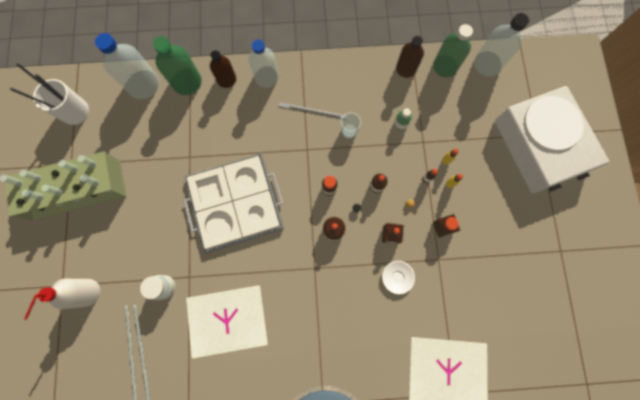

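Candidates, as scene pixel / top pixel:
- Small amber dropper: (186,237) / (432,174). Its look-alikes are two yellow droppers at (158,232) and (153,256).
- Medium dropper: (248,230) / (380,181), against the capped round bottle at (306,228) / (330,185).
- Large dropper: (303,192) / (334,228).
- Square dropper: (241,188) / (393,232), against the capped square bottle at (182,195) / (448,225).

Next I'll check these choices in a close crop and triangulate the orange tops.

```bash
cat > h.py <<'E'
import cv2, numpy as np
from rig import eyes, sensors
def cam(n):
    d=eyes.get_image(n); R=cv2.Rodrigues(np.array(d["rvec"]))[0]; t=np.array(d["tvec"]).reshape(3,1)
    K=np.array([[d["fx"],0,d["cx"]],[0,d["fy"],d["cy"]],[0,0,1]]); return dict(im=np.ascontiguousarray(d["frame"][:,:,::-1]),K=K,R=R,t=t,P=K@np.hstack([R,t]))
def ray(c,uv,z):
    uv=np.atleast_2d(uv).astype(float); r=(c["R"].T@np.linalg.inv(c["K"])@np.c_[uv,np.ones(len(uv))].T).T
    o=(-c["R"].T@c["t"]).ravel(); return o+r*((z-o[2])/r[:,2])[:,None]
def tri(a,p,b,q):
    X=cv2.triangulatePoints(a["P"],b["P"],np.array(p,float).reshape(2,1),np.array(q,float).reshape(2,1)).ravel(); return X[:3]/X[3]
def proj(c,X): 
    x=c["P"]@np.r_[X,1]; return x[:2]/x[2]
def blobs(c,lo,hi,mn=8):
    m=cv2.inRange(cv2.cvtColor(c["im"],cv2.COLOR_BGR2HSV),np.array(lo),np.array(hi))
    n,l,st,ce=cv2.connectedComponentsWithStats(m); return [(ce[i],st[i]) for i in range(1,n) if st[i][4]>=mn]
E
python3 - <<'E'
from h import *
S,T=cam("scene"),cam("top"); np.set_printoptions(precision=4,suppress=True)
B={}
for n,c,(x0,y0,x1,y1) in(("s",S,(130,150,330,290)),("t",T,(300,130,480,260))):
    B[n]=[b for b in blobs(c,(0,170,130),(14,255,255),6) if x0<b[0][0]<x1 and y0<b[0][1]<y1]
# match by epipolar error with plausible height
for p,st in B["s"]:
    for q,st2 in B["t"]:
        X=tri(S,p,T,q); e=np.linalg.norm(proj(S,X)-p)+np.linalg.norm(proj(T,X)-q)
        if e<4 and .05<X[2]<.1: print(p,st[4],q,st2[4],X,round(e,2))
# white blocks
for n,c,bx in(("s",S,(340,170,490,270)),("t",T,(175,145,295,260))):
    x0,y0,x1,y1=bx; g=cv2.cvtColor(c["im"],cv2.COLOR_BGR2HSV)[y0:y1,x0:x1]
    m=cv2.inRange(g,np.array((0,0,185)),np.array((180,60,255))); m=cv2.morphologyEx(m,cv2.MORPH_CLOSE,np.ones((3,3)))
    cs,_=cv2.findContours(m,cv2.RETR_EXTERNAL,cv2.CHAIN_APPROX_NONE)
    pts=np.vstack([k for k in cs if cv2.contourArea(k)>150]).reshape(-1,2)+[x0,y0]
    W=ray(c,pts,.029)[:,:2].astype(np.float32); print(n,"block rect",cv2.minAreaRect(W),len(cs))
a=cv2.resize(T["im"][130:260,300:480],None,fx=4,fy=4,interpolation=2)[:300]
a=cv2.resize(T["im"][135:255,310:470],(640,480),interpolation=2)[:,:]
b=cv2.resize(S["im"][165:265,140:330],(800,421),interpolation=2)
cv2.imwrite("pics/ct.png",a);cv2.imwrite("pics/cs.png",b)
cv2.imwrite("pics/cn.png",np.hstack([cv2.resize(T["im"][145:260,175:295],(400,383),interpolation=2),cv2.resize(S["im"][170:275,345:485],(400,300),interpolation=2)[:300] if 0 else cv2.resize(S["im"][170:275,345:485],(400,383),interpolation=2)]))
E
```

```text
[238.2632 174.6316] 19 [396.3929 229.8214] 28 [ 0.4517 -0.1982  0.0772] 0.04
[301.24 176.88] 25 [334.5    225.2143] 28 [ 0.4722 -0.0545  0.0795] 0.18
[178.1739 183.6957] 115 [451.4385 222.9462] 130 [ 0.4604 -0.3341  0.0659] 0.75
[304.7852 216.2819] 149 [329.5    181.9057] 106 [ 0.5807 -0.0514  0.0653] 0.52
[244.8387 215.7419] 31 [381.4348 177.087 ] 23 [ 0.5811 -0.1761  0.0772] 0.02
[152.6129 219.5484] 31 [459.2 176. ] 10 [ 0.5726 -0.367   0.0709] 0.55
[180.4118 224.1471] 34 [434.3077 171.    ] 13 [ 0.5893 -0.3079  0.0707] 0.22
[146.5588 243.9412] 34 [454.8 151. ] 10 [ 0.6368 -0.3657  0.0702] 0.61
s block rect ((0.563709020614624, 0.19368904829025269), (0.1901497095823288, 0.1857106238603592), 13.863057136535645) 1
t block rect ((0.5585505962371826, 0.19444169104099274), (0.188583642244339, 0.18883682787418365), 13.62984561920166) 1
```

View pics/ct.png

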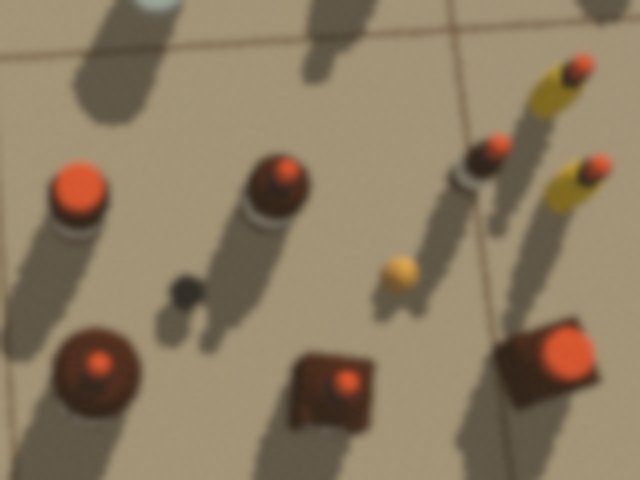

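View pics/cs.png

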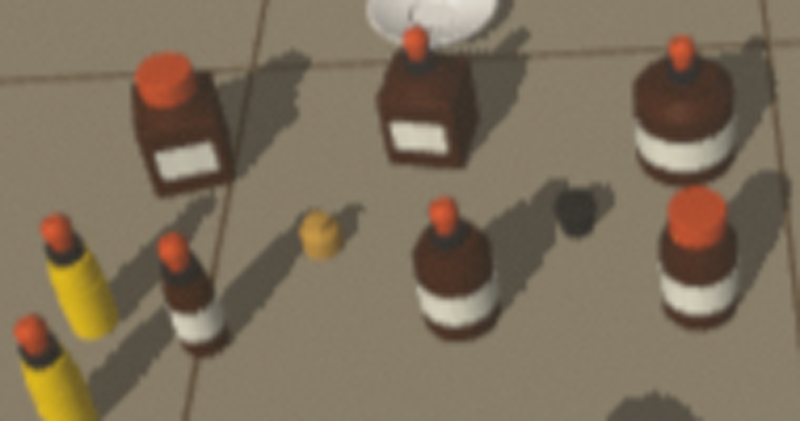

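View pics/cn.png

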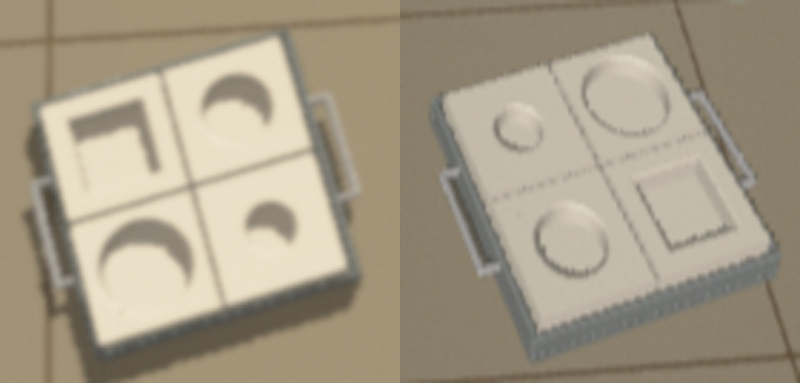

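Choices confirmed: each has a slender bulb, and the cap bottles show broad flat discs. Nests in the top crop: square upper-left, medium upper-right, large lower-left, small lower-right. Next: nest coordinates, the square bottle's yaw, and the stoppers.

```bash
python3 - <<'E'
from h import *
np.set_printoptions(precision=4,suppress=True)
S,T=cam("scene"),cam("top")
X=tri(S,(415,216.1),T,(232.6,200.85)); print("cross",X, ray(S,(415,216.1),.029),ray(T,(232.6,200.85),.029))
# hole rims by eye: crop px -> world at z=.029
tc=lambda u,v:(175+u*.3,145+v*115/383.); sc=lambda u,v:(345+(u-400)*.35,170+v*105/383.)
for n,a,b in(("sq",(113,147),(686,205)),("med",(237,112),(571,240)),("lar",(146,263),(626,95)),("sma",(271,230),(519,127))):
    print(n,"top",ray(T,tc(*a),.029)[0],"scene",ray(S,sc(*b),.029)[0])
t=np.deg2rad(13.75);c=np.array([.561,.194]);R=np.array([[np.cos(t),-np.sin(t)],[np.sin(t),np.cos(t)]])
for n,o in(("sq",(1,1)),("med",(1,-1)),("lar",(-1,1)),("sma",(-1,-1))): print(n,c+R@(np.array(o)*.048))
def ang(p,q): d=(q-p).ravel(); return np.degrees(np.arctan2(d[1],d[0]))
t4=lambda u,v:np.array((310+u/4,135+v/4)); s4=lambda u,v:np.array((140+u*.2375,165+v*100/421))
print("sq yaw top",ang(ray(T,t4(305,355),.052),ray(T,t4(373,361),.052)),"scene base",ang(ray(S,s4(384,158),0),ray(S,s4(465,166),0)),"label",ang(ray(S,s4(391,147),.02),ray(S,s4(446,154),.02)))
for n,p in(("cork",(400,274)),("black",(187,292))): print(n,ray(T,t4(*p),.012))
E
```

```text
cross [0.5591 0.1952 0.0229] [[0.5644 0.1938 0.029 ]] [[0.5576 0.193  0.029 ]]
sq top [0.5917 0.2518 0.029 ] scene [0.5986 0.2523 0.029 ]
med top [0.6126 0.1578 0.029 ] scene [0.6191 0.159  0.029 ]
lar top [0.5017 0.2282 0.029 ] scene [0.5034 0.2296 0.029 ]
sma top [0.5201 0.1351 0.029 ] scene [0.5253 0.1371 0.029 ]
sq [0.5962 0.252 ]
med [0.619  0.1588]
lar [0.503  0.2292]
sma [0.5258 0.136 ]
sq yaw top -99.03958301892006 scene base 78.19365211485382 label 76.00211292349897
cork [[ 0.5234 -0.2531  0.012 ]]
black [[ 0.5211 -0.1168  0.012 ]]
```

```bash
cat > to.py <<'E'
import sys,numpy as np
from rig import sensors
s=sensors.sense();R=np.array(s["tool_rot"]);p=np.array(s["eef_pos"]);a=[float(v) for v in sys.argv[1:]]
print("t",round(s["time"],2),"pos",p.round(4),"jaw",np.degrees(np.arctan2(R[1,1],R[0,1])).round(2),"gap",round(s["finger_gap"],4),"q7",np.round(s["qpos"],2))
for i in range(0,len(a),3): print("shift mm",(1000*R.T@(np.array(a[i:i+3])-p)).round(1))
E
python3 to.py .472 -.0545 .18
```

```text
t 0.3 pos [0.1568 0.6305 0.2308] jaw 76.04 gap 0.0853 q7 [-1.42  0.38  0.04  1.6  -0.02  1.16 -0.05]
shift mm [-471.2 -588.6   51.3]
```

send_rows:
  linear:
    - [-31,-39,0]
    - [-63,-78,0]
    - [-94,-118,0]
    - [-126,-157,0]
    - [-157,-196,0]
    - [-188,-235,0]
    - [-220,-274,0]
    - [-251,-313,0]
  rot:
    - [0,0,0]
    - [0,0,0]
    - [0,0,0]
    - [0,0,0]
    - [0,0,0]
    - [0,0,0]
    - [0,0,0]
    - [0,0,0]
  gripper: [-1,-1,-1,-1,-1,-1,-1,-1]
  squeeze: 40

```text
time: 1.1
eef_pos: [0.3248, 0.2655, 0.2315]
tool_rot: [[-0.97, 0.241, 0.0], [0.241, 0.97, 0.001], [-0.0, 0.001, -1.0]]
ft_force: [1.3, 0.5, 0.1]
finger_gap: 0.0855
```

send_rows:
  linear:
    - [-31,-39,0]
    - [-63,-78,0]
    - [-94,-118,0]
    - [-126,-157,0]
    - [-157,-196,0]
    - [-188,-235,0]
    - [-220,-274,0]
    - [-220,-274,0]
  rot:
    - [0,0,0]
    - [0,0,0]
    - [0,0,0]
    - [0,0,0]
    - [0,0,0]
    - [0,0,0]
    - [0,0,0]
    - [0,0,0]
  gripper: [-1,-1,-1,-1,-1,-1,-1,-1]

```text
time: 1.9
eef_pos: [0.4922, -0.0976, 0.2318]
tool_rot: [[-0.971, 0.241, 0.002], [0.241, 0.971, 0.001], [-0.001, 0.002, -1.0]]
ft_force: [0.2, 0.8, 0.2]
finger_gap: 0.0854
```

I sent those two calls in mm where the interface takes m. The per-row cap kept the motion safe and along the intended direction. I'll use metres from here.

```bash
python3 to.py .472 -.0545 .15 .472 -.0545 .021
```

```text
t 1.9 pos [ 0.4922 -0.0976  0.2318] jaw 76.06 gap 0.0854 q7 [-0.65  0.11  0.82  1.98 -0.09  1.09  1.54]
shift mm [30.1 36.8 81.9]
shift mm [ 30.3  36.6 210.9]
```

send_rows:
  linear:
    - [0.015,0.018,0.0]
    - [0.03,0.037,0.0]
    - [0.03,0.037,0.04]
    - [0.03,0.037,0.08]
    - [0.03,0.037,0.09]
    - [0.03,0.037,0.09]
    - [0.03,0.037,0.09]
  rot:
    - [0,0,0]
    - [0,0,0]
    - [0,0,0]
    - [0,0,0]
    - [0,0,0]
    - [0,0,0]
    - [0,0,0]
  gripper: [-1,-1,-1,-1,-1,-1,-1]
  squeeze: 40

```text
time: 2.6
eef_pos: [0.4726, -0.0531, 0.1425]
tool_rot: [[-0.97, 0.242, 0.002], [0.242, 0.97, -0.0], [-0.002, 0.0, -1.0]]
ft_force: [0.5, -0.5, 0.2]
finger_gap: 0.0857
```

```bash
python3 to.py .472 -.0545 .021;python3 - <<'E'
from h import *
T,S=cam("top"),cam("scene")
cv2.imwrite("pics/a1.png",np.hstack([cv2.resize(T["im"][150:270,280:410],(390,360),interpolation=2),cv2.resize(S["im"][120:240,240:370],(390,360),interpolation=2)]))
E
```

```text
t 2.6 pos [ 0.4726 -0.0531  0.1425] jaw 76.0 gap 0.0857 q7 [-0.68  0.2   0.78  2.12 -0.18  0.89  1.52]
shift mm [  0.4  -1.6 121.5]
```

View pics/a1.png

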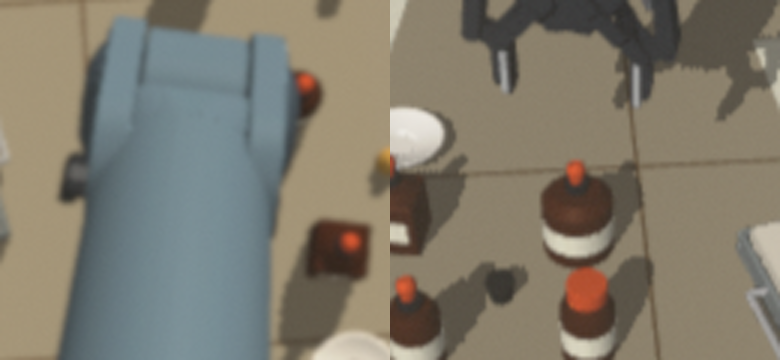

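The scene crop shows the fingers at (505,75) and (637,85) straddling the large bottle's bulb at (575,170), which is clear to descend on.

send_rows:
  linear:
    - [0,-0.002,0.03]
    - [0,-0.002,0.06]
    - [0,-0.002,0.09]
    - [0,-0.002,0.11]
    - [0,-0.002,0.121]
    - [0,-0.002,0.121]
    - [0,-0.002,0.121]
    - [0,-0.002,0.121]
  rot:
    - [0,0,0]
    - [0,0,0]
    - [0,0,0]
    - [0,0,0]
    - [0,0,0]
    - [0,0,0]
    - [0,0,0]
    - [0,0,0]
  gripper: [-1,-1,-1,-1,-1,-1,0.0,1]

```text
time: 3.5
eef_pos: [0.4725, -0.0547, 0.0217]
tool_rot: [[-0.97, 0.241, 0.003], [0.241, 0.97, 0.0], [-0.003, 0.001, -1.0]]
ft_force: [-0.8, 0.3, 0.1]
finger_gap: 0.0593
```

send_rows:
  linear:
    - [0,0,0]
    - [0,0,0]
    - [0,0,0]
    - [0,0,0]
    - [0,0,0]
    - [0,0,0]
  rot:
    - [0,0,0]
    - [0,0,0]
    - [0,0,0]
    - [0,0,0]
    - [0,0,0]
    - [0,0,0]
  gripper: [1,1,1,1,1,1]

```text
time: 4.1
eef_pos: [0.4725, -0.0546, 0.022]
tool_rot: [[-0.97, 0.241, 0.003], [0.241, 0.97, 0.001], [-0.003, 0.002, -1.0]]
ft_force: [-0.7, -0.3, 5.4]
finger_gap: 0.055
```

send_rows:
  linear:
    - [0,0,-0.01]
    - [0,0,-0.03]
    - [0,0,-0.06]
    - [0,0,-0.09]
    - [0,0,-0.11]
    - [0,0,-0.11]
  rot:
    - [0,0,0]
    - [0,0,0]
    - [0,0,0]
    - [0,0,0]
    - [0,0,0]
    - [0,0,0]
  gripper: [1,1,1,1,1,1]

```text
time: 4.7
eef_pos: [0.4736, -0.0547, 0.1335]
tool_rot: [[-0.97, 0.242, 0.007], [0.242, 0.97, 0.002], [-0.007, 0.004, -1.0]]
ft_force: [0.9, -0.1, -1.7]
finger_gap: 0.0551
```

```bash
python3 to.py .503 .2292 .132
```

```text
t 4.7 pos [ 0.4736 -0.0547  0.1335] jaw 76.02 gap 0.0551 q7 [-0.69  0.22  0.8   2.13 -0.21  0.86  1.56]
shift mm [ 40.  282.6   2.4]
```

send_rows:
  linear:
    - [0.005,0.035,0]
    - [0.011,0.075,0]
    - [0.017,0.12,0]
    - [0.023,0.165,0]
    - [0.029,0.21,0]
    - [0.035,0.25,0]
    - [0.039,0.275,0]
    - [0.04,0.2835,0]
  rot:
    - [0,0,0]
    - [0,0,0]
    - [0,0,0]
    - [0,0,0]
    - [0,0,0]
    - [0,0,0]
    - [0,0,0]
    - [0,0,0]
  gripper: [1,1,1,1,1,1,1,1]

```text
time: 5.5
eef_pos: [0.499, 0.2344, 0.129]
tool_rot: [[-0.972, 0.235, -0.002], [0.235, 0.972, 0.0], [0.002, -0.0, -1.0]]
ft_force: [-0.4, 1.1, -1.6]
finger_gap: 0.0549
```

send_rows:
  linear:
    - [0,0,0]
    - [0,0,0.02]
    - [0,0,0.05]
    - [0,0,0.05]
  rot:
    - [0,0,0]
    - [0,0,0]
    - [0,0,0]
    - [0,0,0]
  gripper: [1,1,1,1]

```text
time: 5.9
eef_pos: [0.4967, 0.2251, 0.0765]
tool_rot: [[-0.969, 0.245, -0.008], [0.245, 0.969, -0.006], [0.007, -0.008, -1.0]]
ft_force: [-1.6, -0.6, -2.0]
finger_gap: 0.0548
```

```bash
python3 to.py .503 .2292 .036;python3 - <<'E'
from h import *
S=cam("scene")
cv2.imwrite("pics/a2.png",cv2.resize(S["im"][130:280,330:490],(480,450),interpolation=2))
E
```

```text
t 5.9 pos [0.4967 0.2251 0.0765] jaw 75.81 gap 0.0548 q7 [-1.    0.44  0.6   1.98 -0.33  0.82  1.1 ]
shift mm [-5.4  5.8 40.4]
```

View pics/a2.png

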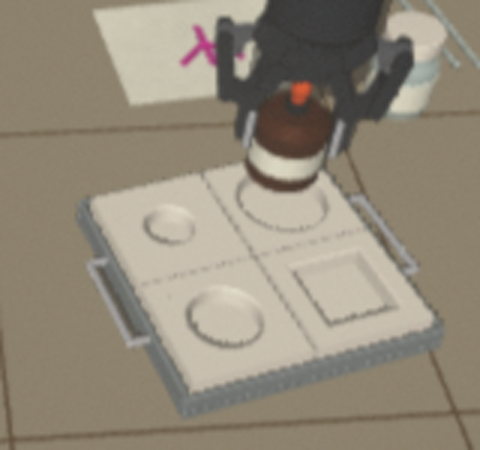

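The large bottle is hanging just above and behind its hole (centre about (285,200)). I'll let it settle, then correct and lower.

send_rows:
  linear:
    - [0,0,0]
    - [0,0,0]
    - [0,0,0]
    - [0,0,0]
  rot:
    - [0,0,0]
    - [0,0,0]
    - [0,0,0]
    - [0,0,0]
  gripper: [1,1,1,1]

```text
time: 6.35
eef_pos: [0.5012, 0.2305, 0.0813]
tool_rot: [[-0.97, 0.241, 0.001], [0.241, 0.97, 0.001], [-0.001, 0.002, -1.0]]
ft_force: [0.0, -0.2, -2.1]
finger_gap: 0.055
```

```bash
python3 to.py .503 .2292 .036
```

```text
t 6.35 pos [0.5012 0.2305 0.0813] jaw 76.04 gap 0.055 q7 [-1.    0.44  0.6   1.98 -0.33  0.82  1.1 ]
shift mm [-2.  -0.9 45.3]
```

send_rows:
  linear:
    - [-0.002,-0.001,0.015]
    - [-0.002,-0.001,0.03]
    - [-0.002,-0.001,0.04]
    - [-0.002,-0.001,0.045]
    - [-0.002,-0.001,0.045]
    - [-0.002,-0.001,0.045]
    - [-0.002,-0.001,0.045]
  rot:
    - [0,0,0]
    - [0,0,0]
    - [0,0,0]
    - [0,0,0]
    - [0,0,0]
    - [0,0,0]
    - [0,0,0]
  gripper: [1,1,1,1,1,1,1]

```text
time: 7.05
eef_pos: [0.5007, 0.2279, 0.0352]
tool_rot: [[-0.97, 0.242, -0.004], [0.242, 0.97, -0.001], [0.004, -0.002, -1.0]]
ft_force: [-3.2, -1.9, 6.3]
finger_gap: 0.0552
```

send_rows:
  linear:
    - [0,0,0]
    - [0,0,0]
    - [0,0,0]
    - [0,0,0]
    - [0,0,-0.02]
    - [0,0,-0.06]
    - [0,0,-0.1]
    - [0,0,-0.12]
  rot:
    - [0,0,0]
    - [0,0,0]
    - [0,0,0]
    - [0,0,0]
    - [0,0,0]
    - [0,0,0]
    - [0,0,0]
    - [0,0,0]
  gripper: [0,-1,-1,-1,-1,-1,-1,-1]

```text
time: 7.85
eef_pos: [0.5045, 0.2293, 0.1587]
tool_rot: [[-0.97, 0.242, 0.005], [0.242, 0.97, 0.003], [-0.004, 0.004, -1.0]]
ft_force: [0.5, -0.1, -0.1]
finger_gap: 0.0855
```

```bash
python3 to.py .4517 -.1982 .15
```

```text
t 7.85 pos [0.5045 0.2293 0.1587] jaw 76.01 gap 0.0855 q7 [-1.06  0.33  0.66  1.93 -0.24  0.96  1.04]
shift mm [ -52.2 -427.6    7.2]
```

send_rows:
  linear:
    - [-0.005,-0.045,0]
    - [-0.011,-0.093,0]
    - [-0.017,-0.142,0]
    - [-0.023,-0.191,0]
    - [-0.03,-0.24,0]
    - [-0.036,-0.289,0]
    - [-0.041,-0.338,0]
    - [-0.047,-0.38,0]
  rot:
    - [0,0,0]
    - [0,0,0]
    - [0,0,0]
    - [0,0,0]
    - [0,0,0]
    - [0,0,0]
    - [0,0,-3]
    - [0,0,-3]
  gripper: [-1,-1,-1,-1,-1,-1,-1,-1]

```text
time: 8.65
eef_pos: [0.4553, -0.1541, 0.1555]
tool_rot: [[-0.982, 0.191, 0.001], [0.191, 0.982, 0.0], [-0.001, 0.0, -1.0]]
ft_force: [0.2, 0.5, 0.4]
finger_gap: 0.0858
```

send_rows:
  linear:
    - [-0.005,-0.03,0]
    - [-0.005,-0.047,0]
    - [-0.005,-0.047,0]
    - [-0.005,-0.047,0.0]
    - [-0.005,-0.047,0.0]
  rot:
    - [0,0,0]
    - [0,0,0]
    - [0,0,0]
    - [0,0,0]
    - [0,0,0]
  gripper: [-1,-1,-1,-1,-1]

```text
time: 9.15
eef_pos: [0.4525, -0.1967, 0.155]
tool_rot: [[-0.982, 0.188, -0.0], [0.188, 0.982, 0.001], [0.0, 0.001, -1.0]]
ft_force: [0.2, -0.7, -0.2]
finger_gap: 0.0854
```

```bash
python3 to.py .4517 -.1982 .022; python3 - <<'E'
from h import *
S,T=cam("scene"),cam("top")
cv2.imwrite("pics/a3.png",np.hstack([cv2.resize(S["im"][120:270,180:480],(600,300),interpolation=2)]))
b=[x for x in blobs(S,(0,170,130),(14,255,255),6)];print([x[0].round(1) for x in b])
m=[x[0] for x in blobs(T,(0,170,130),(14,255,255),6) if x[0][0]<290];print(m)
E
```

```text
t 9.15 pos [ 0.4525 -0.1967  0.155 ] jaw 79.18 gap 0.0854 q7 [-0.47  0.24  0.89  2.07 -0.24  0.93  1.94]
shift mm [  0.4  -1.7 133. ]
[array([552.4, 113.1]), array([238.2, 174.8]), array([428. , 174.6]), array([178.2, 183.8]), array([304.7, 216.5]), array([244.8, 215.7]), array([152.6, 219.6]), array([180.5, 224.1]), array([146.6, 243.9])]
[array([211.24242424, 220.57575758]), array([ 43.4741784 , 295.72769953])]
```

View pics/a3.png

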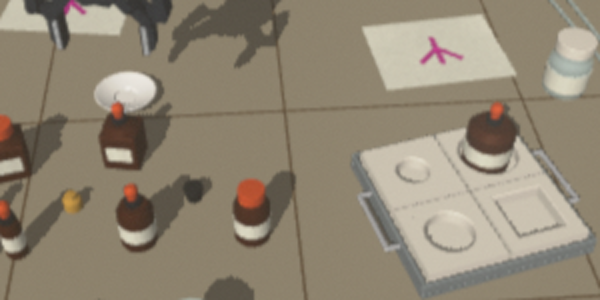

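The large bottle stands in its hole at (490,140). The fingers at (58,40) and (148,45) line up with the square bottle at (122,135). Descending.

send_rows:
  linear:
    - [0,-0.002,0.035]
    - [0,-0.002,0.07]
    - [0,-0.002,0.1]
    - [0,-0.002,0.122]
    - [0,-0.002,0.133]
    - [0,-0.002,0.133]
    - [0,-0.002,0.133]
    - [0,-0.002,0.133]
  rot:
    - [0,0,0]
    - [0,0,0]
    - [0,0,0]
    - [0,0,0]
    - [0,0,0]
    - [0,0,0]
    - [0,0,0]
    - [0,0,0]
  gripper: [-1,-1,-1,-1,-1,-1,0.0,1]

```text
time: 10.05
eef_pos: [0.4531, -0.2008, 0.0236]
tool_rot: [[-0.982, 0.19, 0.003], [0.19, 0.982, -0.001], [-0.003, 0.0, -1.0]]
ft_force: [0.2, 0.2, -0.5]
finger_gap: 0.0591
```

send_rows:
  linear:
    - [0,0,0]
    - [0,0,0]
    - [0,0,0]
    - [0,0,0]
    - [0,0,0]
    - [0,0,0]
  rot:
    - [0,0,0]
    - [0,0,0]
    - [0,0,0]
    - [0,0,0]
    - [0,0,0]
    - [0,0,0]
  gripper: [1,1,1,1,1,1]

```text
time: 10.65
eef_pos: [0.4531, -0.2007, 0.0236]
tool_rot: [[-0.982, 0.19, 0.003], [0.19, 0.982, 0.0], [-0.003, 0.001, -1.0]]
ft_force: [-1.6, 1.6, 7.0]
finger_gap: 0.043
```

send_rows:
  linear:
    - [0,0,-0.01]
    - [0,0,-0.03]
    - [0,0,-0.06]
    - [0,0,-0.09]
    - [0,0,-0.12]
    - [0,0,-0.13]
    - [0,0,-0.13]
  rot:
    - [0,0,0]
    - [0,0,0]
    - [0,0,0]
    - [0,0,0]
    - [0,0,0]
    - [0,0,0]
    - [0,0,0]
  gripper: [1,1,1,1,1,1,1]

```text
time: 11.35
eef_pos: [0.4527, -0.2007, 0.1536]
tool_rot: [[-0.982, 0.19, 0.004], [0.19, 0.982, 0.0], [-0.004, 0.001, -1.0]]
ft_force: [0.1, -0.3, -1.0]
finger_gap: 0.043
```

```bash
python3 to.py .5962 .252 .15
```

```text
t 11.35 pos [ 0.4527 -0.2007  0.1536] jaw 79.04 gap 0.043 q7 [-0.47  0.25  0.91  2.07 -0.25  0.93  1.95]
shift mm [-54.8 471.7   4.3]
```

send_rows:
  linear:
    - [-0.003,0.03,0]
    - [-0.009,0.075,0]
    - [-0.014,0.12,0]
    - [-0.019,0.165,0]
    - [-0.024,0.21,0]
    - [-0.03,0.255,0]
    - [-0.035,0.3,0]
    - [-0.04,0.345,0]
  rot:
    - [0,0,-3]
    - [0,0,-6]
    - [0,0,-9]
    - [0,0,-12]
    - [0,0,-15]
    - [0,0,-18]
    - [0,0,-21]
    - [0,0,-24.7]
  gripper: [1,1,1,1,1,1,1,1]

```text
time: 12.15
eef_pos: [0.5551, 0.1321, 0.1497]
tool_rot: [[-0.971, -0.24, -0.004], [-0.24, 0.971, -0.001], [0.004, -0.0, -1.0]]
ft_force: [1.8, -0.2, -1.0]
finger_gap: 0.0437
```

```bash
python3 to.py .5962 .252 .15
```

```text
t 12.15 pos [0.5551 0.1321 0.1497] jaw 103.89 gap 0.0437 q7 [-0.85  0.38  0.65  1.89 -0.28  0.97  1.74]
shift mm [-68.7 106.5  -0.6]
```

send_rows:
  linear:
    - [-0.022,0.034,0]
    - [-0.045,0.07,0]
    - [-0.061,0.095,0]
    - [-0.069,0.106,0]
    - [-0.069,0.106,0.02]
    - [-0.069,0.106,0.04]
    - [-0.069,0.106,0.05]
    - [-0.069,0.106,0.05]
  rot:
    - [0,0,0]
    - [0,0,0]
    - [0,0,0]
    - [0,0,0]
    - [0,0,0]
    - [0,0,0]
    - [0,0,0]
    - [0,0,0]
  gripper: [1,1,1,1,1,1,1,1]

```text
time: 12.95
eef_pos: [0.5961, 0.2475, 0.0991]
tool_rot: [[-0.972, -0.236, -0.006], [-0.236, 0.972, -0.003], [0.006, -0.002, -1.0]]
ft_force: [0.4, 0.2, -1.4]
finger_gap: 0.0432
```

send_rows:
  linear:
    - [0,0,0]
    - [0,0,0]
    - [0,0,0]
  rot:
    - [0,0,0]
    - [0,0,0]
    - [0,0,0]
  gripper: [1,1,1]

```text
time: 13.25
eef_pos: [0.5993, 0.25, 0.1035]
tool_rot: [[-0.971, -0.237, 0.002], [-0.237, 0.971, 0.001], [-0.002, 0.001, -1.0]]
ft_force: [0.1, 0.2, -1.3]
finger_gap: 0.0433
```

```bash
python3 to.py .5962 .252 .037
```

```text
t 13.25 pos [0.5993 0.25   0.1035] jaw 103.72 gap 0.0433 q7 [-0.89  0.57  0.57  1.72 -0.37  0.95  1.63]
shift mm [ 2.7  2.6 66.5]
```

send_rows:
  linear:
    - [0.002,0.002,0.02]
    - [0.002,0.002,0.04]
    - [0.002,0.002,0.055]
    - [0.002,0.002,0.062]
    - [0.002,0.002,0.066]
    - [0.002,0.002,0.066]
    - [0.002,0.002,0.066]
  rot:
    - [0,0,0]
    - [0,0,0]
    - [0,0,0]
    - [0,0,0]
    - [0,0,0]
    - [0,0,0]
    - [0,0,0]
  gripper: [1,1,1,1,1,1,1]

```text
time: 13.95
eef_pos: [0.597, 0.2516, 0.0371]
tool_rot: [[-0.971, -0.237, 0.002], [-0.237, 0.971, 0.001], [-0.002, 0.0, -1.0]]
ft_force: [-0.0, -0.5, -1.0]
finger_gap: 0.0436
```

Not yet touching the floor; about 0.5 mm to go. Releasing.

send_rows:
  linear:
    - [0,0,0.001]
    - [0,0,0.001]
    - [0,0,0.001]
    - [0,0,0.001]
    - [0,0,0.001]
    - [0,0,-0.02]
    - [0,0,-0.06]
    - [0,0,-0.11]
  rot:
    - [0,0,0]
    - [0,0,0]
    - [0,0,0]
    - [0,0,0]
    - [0,0,0]
    - [0,0,0]
    - [0,0,0]
    - [0,0,0]
  gripper: [1,0,-1,-1,-1,-1,-1,-1]

```text
time: 14.75
eef_pos: [0.5937, 0.2508, 0.1446]
tool_rot: [[-0.971, -0.238, -0.005], [-0.238, 0.971, -0.003], [0.006, -0.002, -1.0]]
ft_force: [-0.0, 1.3, -0.1]
finger_gap: 0.0855
```

```bash
python3 to.py .5811 -.1761 .15
```

```text
t 14.75 pos [0.5937 0.2508 0.1446] jaw 103.75 gap 0.0855 q7 [-0.92  0.52  0.6   1.7  -0.33  1.03  1.61]
shift mm [ 113.7 -411.7   -4. ]
```

send_rows:
  linear:
    - [0.01,-0.036,-0.005]
    - [0.023,-0.082,-0.005]
    - [0.035,-0.128,-0.005]
    - [0.048,-0.174,-0.005]
    - [0.061,-0.22,-0.005]
    - [0.074,-0.266,-0.005]
    - [0.086,-0.312,-0.005]
    - [0.099,-0.358,-0.005]
  rot:
    - [0,0,3]
    - [0,0,6]
    - [0,0,9]
    - [0,0,12]
    - [0,0,15]
    - [0,0,18]
    - [0,0,21]
    - [0,0,25]
  gripper: [-1,-1,-1,-1,-1,-1,-1,-1]

```text
time: 15.55
eef_pos: [0.5846, -0.1214, 0.1513]
tool_rot: [[-0.98, 0.198, 0.0], [0.198, 0.98, 0.0], [-0.0, 0.0, -1.0]]
ft_force: [0.3, -0.9, -0.1]
finger_gap: 0.0852
```

```bash
python3 to.py .5811 -.1761 .12
```

```text
t 15.55 pos [ 0.5846 -0.1214  0.1513] jaw 78.61 gap 0.0852 q7 [-0.49  0.47  0.79  1.83 -0.39  1.01  1.83]
shift mm [ -7.4 -54.3  31.2]
```

send_rows:
  linear:
    - [-0.004,-0.03,0]
    - [-0.007,-0.054,0]
    - [-0.007,-0.054,0.01]
    - [-0.007,-0.054,0.03]
    - [-0.007,-0.054,0.03]
    - [-0.007,-0.054,0.03]
  rot:
    - [0,0,0]
    - [0,0,0]
    - [0,0,0]
    - [0,0,0]
    - [0,0,0]
    - [0,0,0]
  gripper: [-1,-1,-1,-1,-1,-1]

```text
time: 16.15
eef_pos: [0.5808, -0.1726, 0.1204]
tool_rot: [[-0.981, 0.194, -0.002], [0.194, 0.981, 0.001], [0.002, 0.0, -1.0]]
ft_force: [0.8, -0.5, 0.5]
finger_gap: 0.0853
```

```bash
python3 to.py .5811 -.1761 .022; python3 - <<'E'
from h import *
S,T=cam("scene"),cam("top")
cv2.imwrite("pics/a4.png",np.hstack([cv2.resize(S["im"][120:270,180:480],(600,300),interpolation=2)]))
E
```

```text
t 16.15 pos [ 0.5808 -0.1726  0.1204] jaw 78.84 gap 0.0853 q7 [-0.38  0.53  0.76  1.82 -0.43  0.97  1.95]
shift mm [-1.2 -3.5 98.4]
```

View pics/a4.png

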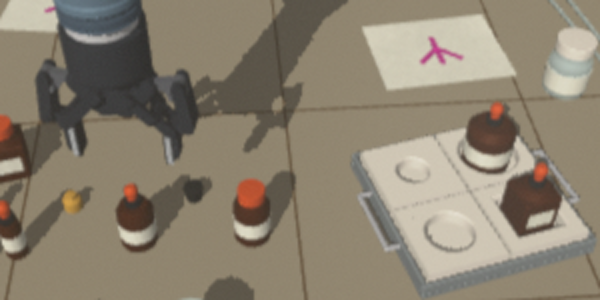

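The square bottle stands in its hole at (530,205). The fingers at (75,140) and (172,145) are over the medium bottle at (135,215).

send_rows:
  linear:
    - [-0.001,-0.003,0.025]
    - [-0.001,-0.003,0.055]
    - [-0.001,-0.003,0.08]
    - [-0.001,-0.003,0.092]
    - [-0.001,-0.003,0.098]
    - [-0.001,-0.003,0.098]
    - [-0.001,-0.003,0.098]
    - [-0.001,-0.003,0.098]
  rot:
    - [0,0,0]
    - [0,0,0]
    - [0,0,0]
    - [0,0,0]
    - [0,0,0]
    - [0,0,0]
    - [0,0,0]
    - [0,0,0]
  gripper: [-1,-1,-1,-1,-1,-1,0.0,1]

```text
time: 17.05
eef_pos: [0.5827, -0.1777, 0.0247]
tool_rot: [[-0.981, 0.195, 0.003], [0.195, 0.981, -0.001], [-0.003, -0.0, -1.0]]
ft_force: [-0.3, 0.4, 0.0]
finger_gap: 0.0591
```

send_rows:
  linear:
    - [0,0,0]
    - [0,0,0]
    - [0,0,0]
    - [0,0,0]
    - [0,0,0]
    - [0,0,0]
  rot:
    - [0,0,0]
    - [0,0,0]
    - [0,0,0]
    - [0,0,0]
    - [0,0,0]
    - [0,0,0]
  gripper: [1,1,1,1,1,1]

```text
time: 17.65
eef_pos: [0.5826, -0.1776, 0.0245]
tool_rot: [[-0.981, 0.195, 0.002], [0.195, 0.981, -0.0], [-0.002, 0.0, -1.0]]
ft_force: [-0.3, 0.3, 6.9]
finger_gap: 0.0394
```

send_rows:
  linear:
    - [0,0,-0.01]
    - [0,0,-0.03]
    - [0,0,-0.06]
    - [0,0,-0.09]
    - [0,0,-0.12]
    - [0,0,-0.13]
    - [0,0,-0.13]
  rot:
    - [0,0,0]
    - [0,0,0]
    - [0,0,0]
    - [0,0,0]
    - [0,0,0]
    - [0,0,0]
    - [0,0,0]
  gripper: [1,1,1,1,1,1,1]

```text
time: 18.35
eef_pos: [0.5825, -0.1776, 0.1548]
tool_rot: [[-0.981, 0.195, 0.003], [0.195, 0.981, -0.0], [-0.003, 0.0, -1.0]]
ft_force: [0.1, -0.1, -1.0]
finger_gap: 0.0386
```

```bash
python3 to.py .619 .1588 .15
```

```text
t 18.35 pos [ 0.5825 -0.1776  0.1548] jaw 78.73 gap 0.0386 q7 [-0.39  0.49  0.79  1.8  -0.4   1.02  1.93]
shift mm [ 29.9 337.1   4.8]
```

send_rows:
  linear:
    - [0.003,0.03,0]
    - [0.007,0.075,0]
    - [0.011,0.12,0]
    - [0.015,0.165,0]
    - [0.019,0.21,0]
    - [0.023,0.255,0]
    - [0.027,0.3,0]
    - [0.029,0.325,0]
  rot:
    - [0,0,-2]
    - [0,0,-5]
    - [0,0,-8]
    - [0,0,-11]
    - [0,0,-14]
    - [0,0,-17]
    - [0,0,-20]
    - [0,0,-22]
  gripper: [1,1,1,1,1,1,1,1]

```text
time: 19.15
eef_pos: [0.6145, 0.1533, 0.1505]
tool_rot: [[-0.981, -0.194, -0.004], [-0.194, 0.981, 0.001], [0.004, 0.002, -1.0]]
ft_force: [0.5, 0.6, -0.7]
finger_gap: 0.0389
```

send_rows:
  linear:
    - [0,0.008,0]
    - [0,0.008,0]
    - [0,0.008,0.02]
    - [0,0.008,0.04]
    - [0,0.008,0.05]
    - [0,0.008,0.05]
    - [0,0.008,0.05]
    - [0,0.008,0.05]
  rot:
    - [0,0,0]
    - [0,0,0]
    - [0,0,0]
    - [0,0,0]
    - [0,0,0]
    - [0,0,0]
    - [0,0,0]
    - [0,0,0]
  gripper: [1,1,1,1,1,1,1,1]

```text
time: 19.95
eef_pos: [0.6162, 0.1542, 0.1045]
tool_rot: [[-0.983, -0.185, 0.002], [-0.185, 0.983, 0.0], [-0.002, -0.0, -1.0]]
ft_force: [0.8, 0.8, 0.1]
finger_gap: 0.0387
```

```bash
python3 to.py .619 .1588 .038
```

```text
t 19.95 pos [0.6162 0.1542 0.1045] jaw 100.66 gap 0.0387 q7 [-0.78  0.56  0.61  1.76 -0.38  0.95  1.75]
shift mm [-3.5  4.  66.5]
```

send_rows:
  linear:
    - [-0.003,0.004,0.02]
    - [-0.003,0.004,0.04]
    - [-0.003,0.004,0.055]
    - [-0.003,0.004,0.062]
    - [-0.003,0.004,0.067]
    - [-0.003,0.004,0.067]
    - [-0.003,0.004,0.067]
  rot:
    - [0,0,0]
    - [0,0,0]
    - [0,0,0]
    - [0,0,0]
    - [0,0,0]
    - [0,0,0]
    - [0,0,0]
  gripper: [1,1,1,1,1,1,1]

```text
time: 20.65
eef_pos: [0.6184, 0.1592, 0.0375]
tool_rot: [[-0.983, -0.186, 0.002], [-0.186, 0.983, 0.0], [-0.002, 0.0, -1.0]]
ft_force: [-1.7, 0.3, 2.8]
finger_gap: 0.0387
```

```bash
python3 to.py .619 .1588 .038; python3 - <<'E'
from h import *
S=cam("scene")
cv2.imwrite("pics/a5.png",cv2.resize(S["im"][130:280,330:490],(480,450),interpolation=2))
E
```

```text
t 20.65 pos [0.6184 0.1592 0.0375] jaw 100.71 gap 0.0387 q7 [-0.74  0.65  0.56  1.77 -0.45  0.84  1.78]
shift mm [-0.6 -0.5 -0.5]
```

View pics/a5.png

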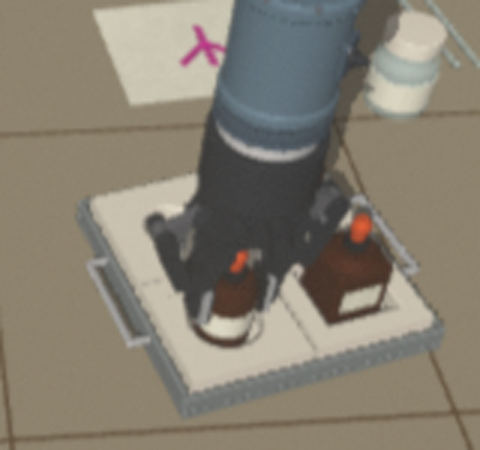

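The medium bottle is seated in its hole at (230,330), and the floor force is 2.8 N. I'll open only part way, because the square bottle is close.

send_rows:
  linear:
    - [0,0,0]
    - [0,0,0]
    - [0,0,0]
    - [0,0,0]
    - [0,0,-0.02]
    - [0,0,-0.06]
    - [0,0,-0.1]
    - [0,0,-0.12]
  rot:
    - [0,0,0]
    - [0,0,0]
    - [0,0,0]
    - [0,0,0]
    - [0,0,0]
    - [0,0,0]
    - [0,0,0]
    - [0,0,0]
  gripper: [-0.3,-0.4,-0.4,-0.4,-0.4,-0.4,-0.4,-0.4]

```text
time: 21.5
eef_pos: [0.6195, 0.1595, 0.1601]
tool_rot: [[-0.983, -0.186, 0.005], [-0.186, 0.983, 0.002], [-0.006, 0.001, -1.0]]
ft_force: [0.7, 0.1, 0.3]
finger_gap: 0.0596
```

```bash
python3 to.py .5893 -.3079 .16
```

```text
t 21.5 pos [0.6195 0.1595 0.1601] jaw 100.71 gap 0.0596 q7 [-0.81  0.5   0.65  1.72 -0.34  1.04  1.71]
shift mm [ 116.6 -453.6   -0.8]
```

send_rows:
  linear:
    - [0.01,-0.037,0]
    - [0.02,-0.078,0]
    - [0.031,-0.12,0]
    - [0.042,-0.162,0]
    - [0.053,-0.205,0]
    - [0.063,-0.247,0]
    - [0.074,-0.289,0]
    - [0.085,-0.331,0]
  rot:
    - [0,0,8]
    - [0,0,16]
    - [0,0,24]
    - [0,0,32]
    - [0,0,40]
    - [0,0,48]
    - [0,0,56]
    - [0,0,64]
  gripper: [-0.4,-0.4,-0.4,-0.4,-0.4,-0.4,-0.4,-0.4]

```text
time: 22.3
eef_pos: [0.5952, -0.1829, 0.1563]
tool_rot: [[-0.594, 0.805, 0.0], [0.805, 0.594, 0.0], [0.0, 0.0, -1.0]]
ft_force: [0.3, -0.5, -0.6]
finger_gap: 0.0599
```

```bash
python3 to.py .5893 -.3079 .16 .5893 -.3079 .12
```

```text
t 22.3 pos [ 0.5952 -0.1829  0.1563] jaw 36.43 gap 0.0599 q7 [-0.47  0.57  0.94  1.77 -0.52  1.07  1.28]
shift mm [-97.  -79.   -3.7]
shift mm [-97.  -79.   36.3]
```

send_rows:
  linear:
    - [-0.035,-0.028,0]
    - [-0.068,-0.055,0]
    - [-0.09,-0.073,0]
    - [-0.097,-0.079,0.01]
    - [-0.097,-0.079,0.03]
    - [-0.097,-0.079,0.036]
    - [-0.097,-0.079,0.036]
    - [-0.097,-0.079,0.036]
  rot:
    - [0,0,8]
    - [0,0,16]
    - [0,0,24]
    - [0,0,24]
    - [0,0,24]
    - [0,0,24]
    - [0,0,24]
    - [0,0,24]
  gripper: [-0.4,-0.4,-0.4,-0.4,-0.4,-0.4,-0.4,-0.4]

```text
time: 23.1
eef_pos: [0.5909, -0.3039, 0.1194]
tool_rot: [[-0.224, 0.975, -0.001], [0.975, 0.224, 0.002], [0.002, -0.0, -1.0]]
ft_force: [-0.3, -0.4, 0.3]
finger_gap: 0.0597
```

```bash
python3 to.py .5893 -.3079 .020; python3 - <<'E'
from h import *
S,T=cam("scene"),cam("top")
cv2.imwrite("pics/a6.png",np.hstack([cv2.resize(S["im"][120:280,100:320],(440,320),interpolation=2),cv2.resize(S["im"][150:270,345:480],(360,320),interpolation=2)]))
E
```

```text
t 23.1 pos [ 0.5909 -0.3039  0.1194] jaw 12.96 gap 0.0597 q7 [-0.26  0.73  0.96  1.68 -0.66  1.09  1.13]
shift mm [-3.8 -2.4 99.4]
```

View pics/a6.png

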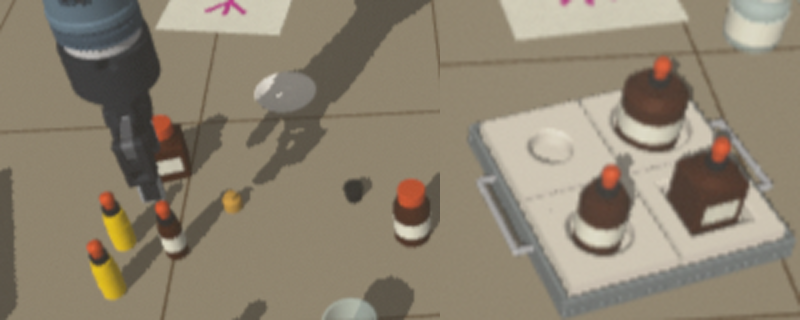

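Large, medium and square all stand in their holes. The small amber bottle at (170,235) sits under the fingers, and the yellow look-alikes at (118,225) and (105,270) are clear to the side.

send_rows:
  linear:
    - [-0.003,-0.002,0.025]
    - [-0.003,-0.002,0.055]
    - [-0.003,-0.002,0.08]
    - [-0.003,-0.002,0.093]
    - [-0.003,-0.002,0.099]
    - [-0.003,-0.002,0.099]
    - [-0.003,-0.002,0.099]
  rot:
    - [0,0,0]
    - [0,0,0]
    - [0,0,0]
    - [0,0,0]
    - [0,0,0]
    - [0,0,0]
    - [0,0,0]
  gripper: [-0.4,-0.4,-0.4,-0.4,-0.4,-0.4,-0.4]

```text
time: 23.9
eef_pos: [0.5898, -0.3107, 0.0227]
tool_rot: [[-0.221, 0.975, 0.002], [0.975, 0.221, -0.001], [-0.002, 0.002, -1.0]]
ft_force: [-0.6, -0.4, -0.2]
finger_gap: 0.0602
```

```bash
python3 to.py .5893 -.3079 .020
```

```text
t 23.9 pos [ 0.5898 -0.3107  0.0227] jaw 12.74 gap 0.0602 q7 [-0.19  0.84  0.86  1.71 -0.76  0.95  1.2 ]
shift mm [2.8 0.1 2.7]
```

send_rows:
  linear:
    - [0.003,0,0.001]
    - [0.003,0,0.001]
    - [0.003,0,0.001]
    - [0.003,0,0.001]
    - [0.003,0,0.001]
    - [0.003,0,0.001]
    - [0.003,0,0.001]
    - [0.003,0,0.001]
  rot:
    - [0,0,0]
    - [0,0,0]
    - [0,0,0]
    - [0,0,0]
    - [0,0,0]
    - [0,0,0]
    - [0,0,0]
    - [0,0,0]
  gripper: [-0.4,0.2,0.5,1,1,1,1,1]

```text
time: 24.7
eef_pos: [0.5887, -0.3072, 0.0209]
tool_rot: [[-0.22, 0.975, 0.001], [0.975, 0.22, -0.0], [-0.0, 0.001, -1.0]]
ft_force: [0.1, 0.8, 4.7]
finger_gap: 0.0231
```

send_rows:
  linear:
    - [0,0,0]
    - [0,0,-0.01]
    - [0,0,-0.03]
    - [0,0,-0.06]
    - [0,0,-0.09]
    - [0,0,-0.12]
    - [0,0,-0.13]
    - [0,0,-0.13]
  rot:
    - [0,0,0]
    - [0,0,0]
    - [0,0,0]
    - [0,0,0]
    - [0,0,0]
    - [0,0,0]
    - [0,0,0]
    - [0,0,0]
  gripper: [1,1,1,1,1,1,1,1]

```text
time: 25.5
eef_pos: [0.5891, -0.308, 0.1528]
tool_rot: [[-0.22, 0.975, 0.004], [0.975, 0.22, -0.002], [-0.003, 0.003, -1.0]]
ft_force: [0.0, 0.3, -1.1]
finger_gap: 0.0223
```

```bash
python3 to.py .5258 .136 .15
```

```text
t 25.5 pos [ 0.5891 -0.308   0.1528] jaw 12.71 gap 0.0223 q7 [-0.27  0.69  0.99  1.66 -0.63  1.13  1.11]
shift mm [447.1  36.    1.7]
```

send_rows:
  linear:
    - [0.03,0.002,0]
    - [0.075,0.006,0]
    - [0.12,0.01,0]
    - [0.165,0.013,0]
    - [0.21,0.017,0]
    - [0.255,0.021,0]
    - [0.3,0.024,0]
    - [0.345,0.028,0]
  rot:
    - [0,0,-6]
    - [0,0,-12]
    - [0,0,-18]
    - [0,0,-24]
    - [0,0,-30]
    - [0,0,-36]
    - [0,0,-42]
    - [0,0,-47]
  gripper: [1,1,1,1,1,1,1,1]

```text
time: 26.3
eef_pos: [0.5372, 0.0376, 0.1486]
tool_rot: [[-0.866, 0.5, -0.003], [0.5, 0.866, -0.001], [0.003, -0.002, -1.0]]
ft_force: [1.4, -0.2, -0.2]
finger_gap: 0.0225
```

```bash
python3 to.py .5258 .136 .15
```

```text
t 26.3 pos [0.5372 0.0376 0.1486] jaw 59.98 gap 0.0225 q7 [-0.91  0.38  0.92  1.97 -0.37  0.96  1.23]
shift mm [59.1 79.5 -1.4]
```

send_rows:
  linear:
    - [0.025,0.034,0]
    - [0.045,0.06,0]
    - [0.056,0.075,0]
    - [0.059,0.08,0]
    - [0.059,0.08,0.02]
    - [0.059,0.08,0.035]
    - [0.059,0.08,0.04]
    - [0.059,0.08,0.04]
  rot:
    - [0,0,0]
    - [0,0,0]
    - [0,0,0]
    - [0,0,0]
    - [0,0,0]
    - [0,0,0]
    - [0,0,0]
    - [0,0,0]
  gripper: [1,1,1,1,1,1,1,1]

```text
time: 27.1
eef_pos: [0.5277, 0.1327, 0.1088]
tool_rot: [[-0.863, 0.506, -0.003], [0.506, 0.863, -0.002], [0.002, -0.003, -1.0]]
ft_force: [-0.2, -0.1, 0.9]
finger_gap: 0.0229
```

send_rows:
  linear:
    - [0,0,0]
    - [0,0,0]
    - [0,0,0]
    - [0,0,0]
  rot:
    - [0,0,0]
    - [0,0,0]
    - [0,0,0]
    - [0,0,0]
  gripper: [1,1,1,1]

```text
time: 27.5
eef_pos: [0.5292, 0.1346, 0.1108]
tool_rot: [[-0.864, 0.504, 0.001], [0.504, 0.864, 0.001], [-0.0, 0.001, -1.0]]
ft_force: [-0.2, 0.7, -0.4]
finger_gap: 0.0224
```

```bash
python3 to.py .5258 .136 .0345
```

```text
t 27.5 pos [0.5292 0.1346 0.1108] jaw 59.74 gap 0.0224 q7 [-1.03  0.45  0.85  1.98 -0.43  0.9   1.09]
shift mm [ 3.7 -0.6 76.3]
```

send_rows:
  linear:
    - [0.004,0,0.02]
    - [0.004,0,0.04]
    - [0.004,0,0.06]
    - [0.004,0,0.07]
    - [0.004,0,0.076]
    - [0.004,0,0.076]
    - [0.004,0,0.076]
  rot:
    - [0,0,0]
    - [0,0,0]
    - [0,0,0]
    - [0,0,0]
    - [0,0,0]
    - [0,0,0]
    - [0,0,0]
  gripper: [1,1,1,1,1,1,1]

```text
time: 28.2
eef_pos: [0.5262, 0.1366, 0.0349]
tool_rot: [[-0.864, 0.504, 0.001], [0.504, 0.864, 0.0], [-0.001, 0.001, -1.0]]
ft_force: [0.0, -0.9, -0.2]
finger_gap: 0.0227
```

```bash
python3 to.py .5258 .136 .0345; python3 - <<'E'
from h import *
S,T=cam("scene"),cam("top")
cv2.imwrite("pics/a7.png",np.hstack([cv2.resize(S["im"][150:270,345:480],(405,360),interpolation=2)]))
E
```

```text
t 28.2 pos [0.5262 0.1366 0.0349] jaw 59.72 gap 0.0227 q7 [-0.95  0.57  0.75  2.02 -0.55  0.77  1.18]
shift mm [ 0.  -0.7  0.4]
```

View pics/a7.png

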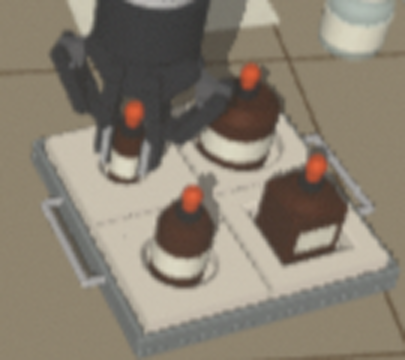

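The small bottle sits in its hole (base around (127,178)). I'll open to about 43 mm and retreat.

send_rows:
  linear:
    - [0,0,0.0005]
    - [0,0,0.0005]
    - [0,0,0]
    - [0,0,0]
    - [0,0,-0.02]
    - [0,0,-0.06]
    - [0,0,-0.1]
    - [0,0,-0.14]
  rot:
    - [0,0,0]
    - [0,0,0]
    - [0,0,0]
    - [0,0,0]
    - [0,0,0]
    - [0,0,0]
    - [0,0,0]
    - [0,0,0]
  gripper: [0.2,0,0,0,0,0,0,0]

```text
time: 29.1
eef_pos: [0.525, 0.1362, 0.1754]
tool_rot: [[-0.863, 0.504, -0.001], [0.504, 0.863, -0.001], [0.0, -0.001, -1.0]]
ft_force: [0.7, 0.6, 0.1]
finger_gap: 0.0427
```

send_rows:
  linear:
    - [0,-0.04,0]
    - [0,-0.08,0]
    - [0,-0.12,0]
    - [0,-0.16,0]
    - [0,-0.2,0]
    - [0,-0.2,0]
    - [0,-0.2,0]
    - [0,-0.2,0]
  rot:
    - [0,0,0]
    - [0,0,0]
    - [0,0,0]
    - [0,0,0]
    - [0,0,0]
    - [0,0,0]
    - [0,0,0]
    - [0,0,0]
  gripper: [0,0,0,0,0,0,0,0]

```text
time: 29.9
eef_pos: [0.4252, -0.0354, 0.1745]
tool_rot: [[-0.864, 0.503, 0.001], [0.503, 0.864, 0.0], [-0.001, 0.001, -1.0]]
ft_force: [-0.5, 0.6, -0.2]
finger_gap: 0.0428
```

```bash
python3 to.py; python3 - <<'E'
from h import *
np.set_printoptions(precision=4,suppress=True)
S,T=cam("scene"),cam("top")
B=[b[0] for b in blobs(S,(0,170,130),(14,255,255),6)];Q=[b[0] for b in blobs(T,(0,170,130),(14,255,255),6)]
for p in B:
    for q in Q:
        X=tri(S,p,T,q); e=np.linalg.norm(proj(S,X)-p)+np.linalg.norm(proj(T,X)-q)
        if e<2 and .05<X[2]<.11: print(p.round(1),q.round(1),X,round(e,2))
cv2.imwrite("pics/f.png",np.hstack([cv2.resize(T["im"][145:260,175:295],(400,383),interpolation=2),cv2.resize(S["im"][150:275,345:485],(400,383),interpolation=2)]))
E
```

```text
t 29.9 pos [ 0.4252 -0.0354  0.1745] jaw 59.78 gap 0.0428 q7 [-1.12 -0.04  1.12  2.2   0.04  0.95  1.02]
[428.  174.7] [211.3 220.6] [0.5004 0.2282 0.0936] 0.69
[178.1 183.7] [451.4 222.9] [ 0.4605 -0.3341  0.066 ] 0.87
[389.3 187.9] [252. 208.] [0.5257 0.1365 0.083 ] 0.13
[449.8 205.7] [201.7 181.7] [0.5955 0.2509 0.0906] 0.86
[304.7 216.5] [329.4 181.9] [ 0.5808 -0.0515  0.0647] 0.68
[408.7 215.6] [241.  170.5] [0.6168 0.1585 0.0904] 0.01
[152.7 219.6] [459.2 175.9] [ 0.5728 -0.3669  0.071 ] 0.49
[146.6 243.9] [455. 151.] [ 0.6368 -0.3659  0.0702] 0.4
```

View pics/f.png

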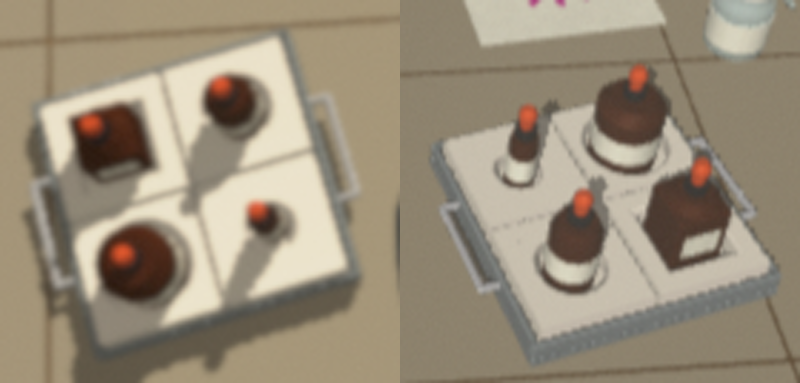

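All four bottles stand in their holes. Bulb heights rose 12–14 mm against the 13 mm nest floor, and the axes are within about 3 mm of the measured hole centres. Handing in.

```bash
python3 -c "
from rig import sign_off; print(sign_off())"
```

```text
the job is handed in; nothing more can be done
None
```

All four dropper bottles are standing in their matching nests, and I handed the job in at about 30 s of the 102 s allowed. No verdict was reported.

**Last checks (two-view triangulation and a final picture):**
- **Position:** the bulb axes are about 0–3 mm from the measured hole centres. The large bottle is farthest off, at about 3 mm.
- **Height:** the bulbs rose 12–14 mm against the 13 mm nest floor, so the bases are on the floors. All four look upright.
- **Screw-cap bottles and yellow look-alikes:** both screw-cap bottles and both yellow droppers are within 1 mm of their starting positions.
- **Gripper:** it is clear of everything.

**Disagreements and one mistake:**
- The two cameras differed by about 5 mm in x on the caddy's centre. I used the mean, which is well inside the clearance of the holes.
- My first two move calls were written in mm instead of m. The per-row limit capped them, the arm went the intended way, and nothing was touched.

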